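Press a tapered test plug home in a flanged pipe stub

TASK

Blank off the wide flanged stub: stand the tapered plug in its mouth and let go, so that it centres itself on the seal in the tapered seat inside. Then with closed fingers press down on the top of the plug until you feel it bottom out, and lean on it there for a moment, firmly but gently (about 20 to 25 N, never as much as 40 N). Leave it seated, and leave the narrow stub and the other fittings alone.

Things in the scene. Friction and masses are not known exactly. Their poses are not given: they have to be found in the camera images.
- plug_mid (a point): Middle of the tapered grey plug: on its axis half-way up, 56 mm above the foot and below the top. Loose, 0.11 to 0.22 kg, round, standing on its small end. From below: cone 38 mm tall (48 mm across at the foot, 68 mm at its top), straight body 68 mm across and 32 mm tall, smooth grip boss 40 mm across and 42 mm tall with a flat closed top; 112 mm in all. z points up its axis.
- wide_stub_mouth (a point): Centre of the wide stub's mouth, at rim height (90 to 115 mm above the bench, varies). Grey upright tube, 92 mm outside, bore 72 mm. Inside is a fixed tapered seat that matches the plug's cone, its top edge 0 to 28 mm below the rim: the depth differs each time and is not measured. Fully home the plug's middle is 18 mm above this point less that depth (18 above to 10 below), on a rigid step. z points up.
- narrow_stub_mouth (a point): Centre of the mouth, at rim height, of a similar but narrower stub on its own block (tube 68 mm outside, bore 47 mm), fixed; the plug does not fit it. Not needed. Either stub may be on the left or the right.
- plug: The same tapered plug; this point is the centre of the underside of its foot. z points up its axis.
- wide_stub: Wide stub with its round flange on a fixed timber block 120 mm square; point on its axis 100 mm below the rim. A black rubber seal disc 42 mm across in the greased tapered seat first carries the plug: by its own weight the plug stands loosely 3 to 20 mm above home. The seal slides down under about 9 N (plus 2.5 N per 10 mm/s) and stays where it is pushed; then the plug meets the rigid step.
- narrow_stub: The narrow stub and its block; this point is on its axis 100 mm below the rim.
- end_cap: Grey domed end cap, loose, 72 mm in diameter, 67 mm tall, standing between the stubs; this point is the centre of its underside. Leave alone.
- coupling: Grey plain pipe coupling, loose, a tube 60 mm in diameter and 60 mm tall, standing; this point is the centre of its underside. Leave alone.
- tee: White pipe tee, loose, 130 mm long, about 60 mm tall, lying on the bench; this point is under its centre. Leave alone.

How it is judged:
On the way, in this order (a step that is already met when the one before it is completed fails the run):
1. the plug stands loosely in the wide stub's mouth, let go, resting on the seal (z of plug_mid in the frame of wide_stub_mouth between -0.01 and 0.046 m and horizontal distance between plug_mid and wide_stub_mouth below 0.01 m and contact force between the fingers and plug below 0.1 N and linear speed of plug below 0.02 m/s), for 0.2 s.
2. the plug has bottomed out, upright and centred, and is leaned on with 16 to 40 N (z of plug_mid in the frame of wide_stub_mouth between -0.013 and 0.02 m and horizontal distance between plug_mid and wide_stub_mouth below 0.002 m and angle between plug_mid's own z axis and vertical below 0.04 rad and contact force between plug and wide_stub above 16 N and linear speed of plug below 0.004 m/s), for 0.3 s.
At the end, for the whole second after the job is handed in: The plug is released and still in the wide stub, upright within 0.04 rad, within 2 mm of the mouth's axis, its middle between 20 mm above and 13 mm below the rim (home lies within that); end cap, coupling and tee are within 15 mm of where they began (z of plug_mid in the frame of wide_stub_mouth between -0.013 and 0.02 m and horizontal distance between plug_mid and wide_stub_mouth below 0.002 m and angle between plug_mid's own z axis and vertical below 0.04 rad and linear speed of plug below 0.02 m/s and contact force between the fingers and plug below 0.1 N and distance of each of end_cap, coupling, tee from where it was at the start of the episode below 0.015 m); the robot touches nothing.
It fails at once if the plug bears on the wide stub with more than 40 N (contact force between plug and wide_stub above 40 N).
It fails at once if the narrow stub is touched by the plug or pressed (contact force between plug and narrow_stub above 2 N or contact force between any of the arm, the fingers and narrow_stub above 5 N).
It fails at once if a bystander fitting is moved by more than 15 mm (distance of any of end_cap, coupling, tee from where it was at the start of the episode above 0.015 m).
It also fails if it takes over 64 s, if anything falls off the work surface, if the arm or the gripper's body presses on something with over 40 N, if the wrist force passes 120 N, or if a joint passes its speed limit or range.

ROBOT

A 6-joint arm with a two-finger parallel gripper is mounted at the origin on the work surface. World frame = base frame: x ahead of the robot, y to its left, z up, the work surface at z = 0. Lengths are in m, angles in rad, forces in N, time in s.
With the tool pointing down it reaches from about 0.35 to 0.975 m from the base axis. Payload 4.9 kg.
Tool frame: the origin (TCP) lies on the front face of the gripper's body, between the roots of the fingers; the fingertips stand ctrl.tip_extent ahead of it and the grasp point (between the pads) lies 54 mm ahead of it (ctrl.tip_extent is the distance from the TCP to the fingertips, in m); z points along the fingers, y is the line along which they close (so a half turn about z gives the same grasp; the last joint's range is limited). The gripper opens to 85 mm and grips with 20 to 120 N. Pads are 22 mm wide; open, the fingers measure 114 mm over their backs; the gripper's body (76 mm by 85 mm) begins 54 mm behind the grasp point. The pads swing forward as they close: fully open they stand 13 mm farther back than shut.
Start: joints at [-1.254, 0.053, 1.613, -0, 1.476, -0.119], TCP at [0.264, -0.567, 0.304] pointing down, gripper open.
Joint ranges: [-3.01, 3.01], [-1.01, 2.22], [0.06, 2.58], [-1.02, 4.17], [0.09, 2.62], [-3.14, 3.14]. Speed limits (rad/s): [2.57, 2.57, 3.14, 3.14, 3.14, 3.14].

INTERFACE

Orientations are given as a rotation vector (axis times angle).
In Python, from station import ctrl gives the robot as it stands.
- The arm moves only by the tool apply_moves, never from a script. Its argument "rows" is one flat list of numbers, 6 for each row, row after row: the shift along the tool's x, y, z normalised to -1 to 1, where 1 is 0.6 m, then the turn, a rotation vector about the tool's x, y, z normalised to -1 to 1, where 1 is 90 degrees. A call has 1 to 20 rows; each row is the pose to reach, as a shift and turn from the pose commanded when the call began, along the tool's axes at that moment; what a row does not reach only later rows make up. A row lasts 1/10 s, in which the tool goes at most 50 mm and 8.59 degrees, less where a joint would pass 70% of its speed; a pose out of reach is approached as far as the arm can. A call with a number of a shift or a turn outside -1 to 1 is refused whole. A call with a gripper value outside its range is refused whole. "grip" is the opening, from 0 (shut) to 1 (fully open), set as the call begins (left out, the last holds). The fingers move at their own pace and stop on an object; "grip_force" is the grip in N (left out, the last holds). Time passes only in rows, so rows that repeat a pose let the fingers close. It gives the time, the measured TCP pose, the force, the opening and the grip force at its end, in the units of the state.
- ctrl.get_obs(): the state, without advancing time (a new reading comes with each control period).
- ctrl.get_image(name): name is "scene" or "side" or "wrist"; returns (picture, depth): 400x640x3 uint8, blue, green, red; 400x640 float32, m along the optical axis (not along the pixel's ray), 0 where there is no reading.
- ctrl.camera_model(name): a dict with "mtx" (3x3 intrinsics, pixels), "R" (3x3) and "t" (3): a world point X has camera coordinates R X + t; the wrist camera has in their place "tool_from_camera" (4x4, takes a point from camera to tool coordinates, whose origin is the TCP and whose axes are the flange's). Camera axes: x right, y down, z forward; pixel columns grow to the right and rows downward; lengths in m; the calibration is good to about 2 mm. A picture is of the moment at which its call begins: read the wrist's pose just before it. camera_model takes no time and is no camera call.
- ctrl.finish_job(): hands the job in; it is judged then, once.
The state is a dict: "t": time; "q": joint angles; "dq": joint speeds; "effort": joint torques, N m; "tool_pos": TCP position; "tool_rot": TCP orientation; "contact_force": force on the tool from outside, world axes, zero at the start; "wrist_torque": the same for the moment, N m; "opening": finger opening in m; "grip_force": force on a finger pad.
Only numpy, scipy, OpenCV 4.12 (cv2) and the standard library are available. Lean on these libraries where they do the work, as an engineer would, in place of code of your own. Each camera call takes 0.05 s, during which the arm holds its last target. There are 200 camera calls.

## Working session

There is one attempt and no reset: what is moved stays moved. The work goes in short steps, Python scripts to look and compute and a tool call to move; the robot and the scene stay as the last step left them, time stands still between calls to the robot, and variables do not carry over. Pictures are saved under pics/ and viewed, at most 10 in all, crops included, and the job is handed in when it is done.

Besides the shell and the picture viewer there is one more tool, called by a JSON object that holds its "name" and its "arguments". apply_moves: Moves the arm, as the interface text tells. Its arguments: {"type":"object","properties":{"rows":{"type":"array","items":{"type":"number"}},"grip":{"type":"number"},"grip_force":{"type":"number"}},"required":["rows"]}

```bash
mkdir -p pics; ls
python3 - <<'E'
from station import ctrl
import cv2,numpy as np
print(ctrl.get_obs(), ctrl.tip_extent)
for n in ("scene","side"):
    im,d=ctrl.get_image(n); cv2.imwrite(f"pics/{n}0.png",im); np.save(f"pics/{n}0.npy",d)
    print(n,ctrl.camera_model(n), (d>0).mean())
print(ctrl.camera_model("wrist"))
E
```

```text
pics
{'t': 0.0, 'q': array([-1.25403834e+00,  5.33093160e-02,  1.61432331e+00,  1.57593957e-05,
        1.47603987e+00, -1.18981792e-01]), 'dq': array([-0.00164326, -0.00188987, -0.00208348, -0.00242275,  0.00025712,
       -0.00096767]), 'effort': array([ 9.12277992e-04, -3.93672967e+01, -3.70181000e+01, -2.10473668e-04,
        6.91032823e-03, -9.21115770e-06]), 'tool_pos': array([ 0.26365877, -0.56611769,  0.30267486]), 'tool_rot': array([-3.06530392e+00, -6.78606370e-01,  2.97824227e-04]), 'contact_force': array([0.32529253, 0.94999584, 0.30559245]), 'wrist_torque': array([-0.04276837,  0.04048467, -0.01394579]), 'grip_force': 0.0, 'opening': 0.08546042833682548} 0.0726
scene {'mtx': array([[420.82360646,   0.        , 322.15882276],
       [  0.        , 420.82360646, 196.88257396],
       [  0.        ,   0.        ,   1.        ]]), 'R': array([[-0.27432141,  0.96159726,  0.00885854],
       [ 0.81634742,  0.23773403, -0.52636434],
       [-0.50825648, -0.13716136, -0.85021298]]), 't': array([ 0.14983115, -0.39872709,  1.2844899 ])} 0.99599609375
side {'mtx': array([[372.28652
[... 180 characters left out ...]
01652623],
       [-0.00475613, -0.79581389, -0.60552261],
       [ 0.02438374,  0.60525712, -0.79565649]]), 't': array([-0.52303455,  0.03524695,  0.83176064])} 0.99589453125
{'mtx': array([[304.00603538,   0.        , 320.03492302],
       [  0.        , 304.00603538, 196.89490015],
       [  0.        ,   0.        ,   1.        ]]), 'tool_from_camera': array([[ 1.11345922e-03, -9.48299398e-01, -3.17375191e-01,
         8.13717825e-02],
       [ 9.99997789e-01,  4.89674224e-04,  2.04521024e-03,
         9.92974763e-04],
       [-1.78406119e-03, -3.17376766e-01,  9.48297846e-01,
        -6.96433618e-02],
       [ 0.00000000e+00,  0.00000000e+00,  0.00000000e+00,
         1.00000000e+00]])}
```

View pics/scene0.png

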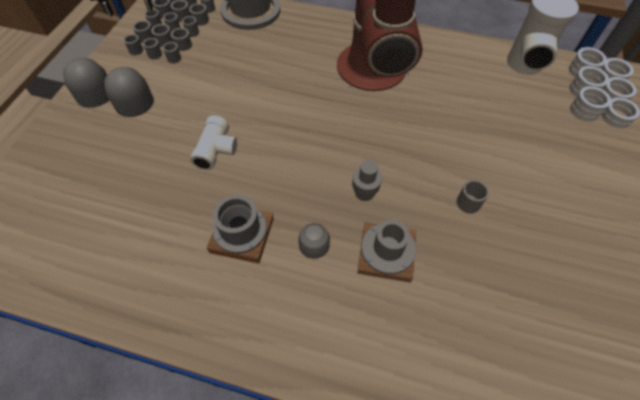

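View pics/side0.png

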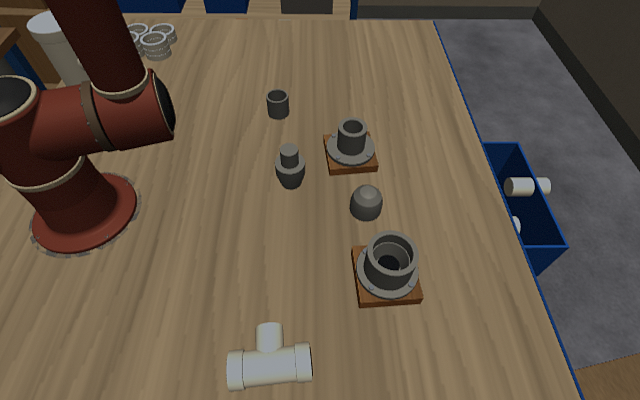

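The scene view shows the wide stub at (237,217), the narrow stub at (391,240), the plug at (367,180) and the end cap at (314,240). The side view shows the wide stub at (390,255), the plug at (290,165), the narrow stub at (350,145), the cap at (366,202) and the tee at (270,365). Next I measure with depth.

```bash
cat > h.py <<'E'
import numpy as np,cv2
from station import ctrl
from scipy.optimize import least_squares
def cloud(d,m,R,t):
    v,u=np.nonzero(d>0); z=d[v,u]
    p=np.stack([(u-m[0,2])/m[0,0]*z,(v-m[1,2])/m[1,1]*z,z],1)
    return (p-t)@R
def circ(P):
    f=lambda x:np.hypot(P[:,0]-x[0],P[:,1]-x[1])-x[2]
    c=P[:,:2].mean(0); r=least_squares(f,[*c,.04],loss='soft_l1',f_scale=.001); return r.x,np.abs(r.fun).mean()
E
python3 - <<'E'
from h import *
seeds={"wide":(237,210),"plug":(369,168),"narrow":(391,235),"cap":(314,235),"coup":(473,190)}
seed2={"wide":(390,250),"plug":(290,150),"narrow":(350,130),"cap":(366,195),"coup":(278,98)}
for n,S in (("scene",seeds),("side",seed2)):
    c=ctrl.camera_model(n); d=np.load(f"pics/{n}0.npy")
    P=cloud(d,c["mtx"],c["R"],c["t"])
    full=np.full(d.shape+(3,),np.nan); full[d>0]=P
    tab=P[np.abs(P[:,2])<.03]; print(n,"table z",np.median(tab[:,2]))
    for k,(u,v) in S.items():
        w=full[v-35:v+35,u-35:u+35].reshape(-1,3); w=w[w[:,2]>.04]
        top=np.percentile(w[:,2],[50,90,97,99.5])
        zt=np.percentile(w[:,2],97)
        Q=w[w[:,2]>zt-.004]
        lo,hi=Q[:,:2].min(0),Q[:,:2].max(0)
        print(k,len(w),top.round(4),"topslab n",len(Q),"bbox c",((lo+hi)/2).round(4),"size",(hi-lo).round(4))
E
```

```text
scene table z 0.0006779158866330513
wide 2177 [0.0744 0.1048 0.1059 0.1073] topslab n 525 bbox c [ 0.6448 -0.1651] size [0.0921 0.0913]
plug 835 [0.0722 0.1127 0.1142 0.1155] topslab n 204 bbox c [0.4536 0.0819] size [0.0414 0.0389]
narrow 1142 [0.0856 0.1011 0.1023 0.1033] topslab n 388 bbox c [0.5968 0.1665] size [0.0686 0.0672]
cap 664 [0.0577 0.0656 0.0669 0.0685] topslab n 186 bbox c [0.6224 0.0032] size [0.0389 0.0376]
coup 381 [0.0553 0.0609 0.0621 0.0629] topslab n 142 bbox c [0.409  0.3318] size [0.0612 0.0578]
side table z 0.000722297236975896
wide 2837 [0.0772 0.1049 0.1059 0.1068] topslab n 768 bbox c [ 0.6474 -0.1662] size [0.0924 0.0922]
plug 930 [0.072  0.1127 0.1136 0.1145] topslab n 210 bbox c [0.454  0.0824] size [0.037  0.0413]
narrow 1015 [0.0825 0.1007 0.1017 0.1025] topslab n 278 bbox c [0.5995 0.1654] size [0.0677 0.068 ]
cap 632 [0.0572 0.0654 0.0668 0.0681] topslab n 176 bbox c [6.25e-01 6.00e-04] size [0.0363 0.0376]
coup 315 [0.0538 0.0608 0.0615 0.0622] topslab n 107 bbox c [0.4113 0.3327] size [0.0564 0.0622]
```

```bash
cat >> h.py <<'E'
from scipy.spatial.transform import Rotation as Ro
def to(target):
    o=ctrl.get_obs(); R=Ro.from_rotvec(o["tool_rot"])
    d=R.inv().apply(np.array(target)-o["tool_pos"])
    down=Ro.from_matrix(np.c_[(x:=np.array([*(R.as_matrix()[:2,0]/np.hypot(*R.as_matrix()[:2,0])),0])),np.cross([0,0,-1],x),[0,0,-1]])
    print("pos",o["tool_pos"].round(4),"F",o["contact_force"].round(2),"shift norm",(d/.6).round(4),"tilt norm",((R.inv()*down).as_rotvec()/(np.pi/2)).round(4))
E
python3 -c "
from h import *
to([.454,.082,.30])"
```

```text
pos [ 0.2637 -0.5662  0.3028] F [-0.32  0.81  0.8 ] shift norm [ 0.7436 -0.8454  0.0063] tilt norm [-0.0012 -0.0001  0.    ]
```

{"name": "apply_moves", "arguments": {"rows": [0.7436,-0.8454,0.006,0,0,0,0.7436,-0.8454,0.006,0,0,0,0.7436,-0.8454,0.006,0,0,0,0.7436,-0.8454,0.006,0,0,0,0.7436,-0.8454,0.006,0,0,0,0.7436,-0.8454,0.006,0,0,0,0.7436,-0.8454,0.006,0,0,0,0.7436,-0.8454,0.006,0,0,0,0.7436,-0.8454,0.006,0,0,0,0.7436,-0.8454,0.006,0,0,0,0.7436,-0.8454,0.006,0,0,0,0.7436,-0.8454,0.006,0,0,0,0.7436,-0.8454,0.006,0,0,0,0.7436,-0.8454,0.006,0,0,0,0.7436,-0.8454,0.006,0,0,0,0.7436,-0.8454,0.006,0,0,0,0.7436,-0.8454,0.006,0,0,0,0.7436,-0.8454,0.006,0,0,0], "grip": 1}}

```text
t: 1.9
tool_pos: [0.454, 0.0805, 0.3002]
tool_rot: [3.068, 0.676, -0.0]
contact_force: [0.2, -0.7, -0.6]
opening: 0.0855
grip_force: 0.0
```

```bash
cat >> h.py <<'E'
def wrist(name):
    o=ctrl.get_obs(); im,d=ctrl.get_image("wrist"); c=ctrl.camera_model("wrist")
    cv2.imwrite(f"pics/{name}.png",im)
    T=np.eye(4);T[:3,:3]=Ro.from_rotvec(o["tool_rot"]).as_matrix();T[:3,3]=o["tool_pos"]
    W=T@c["tool_from_camera"]; R=W[:3,:3].T; return cloud(d,c["mtx"],R,-R@W[:3,3]),W,c["mtx"]
def topslab(P,c,r,z0,z1):
    w=P[(np.hypot(P[:,0]-c[0],P[:,1]-c[1])<r)&(P[:,2]>z0)&(P[:,2]<z1)]
    zt=np.median(w[:,2]); lo,hi=w[:,:2].min(0),w[:,:2].max(0)
    print(len(w),"z",zt.round(4),"bbox c",((lo+hi)/2).round(4),"size",(hi-lo).round(4)); return w
E
python3 -c "
from h import *
P,_,_=wrist('w1'); topslab(P,(.454,.082),.04,.108,.12)
to([.454,.082,.149])"
```

```text
1516 z 0.1116 bbox c [0.4545 0.0804] size [0.0396 0.0398]
pos [0.4541 0.0805 0.3003] F [0.65 0.36 0.08] shift norm [ 0.0009 -0.0023  0.2521] tilt norm [ 0.0001 -0.     -0.    ]
```

View pics/w1.png

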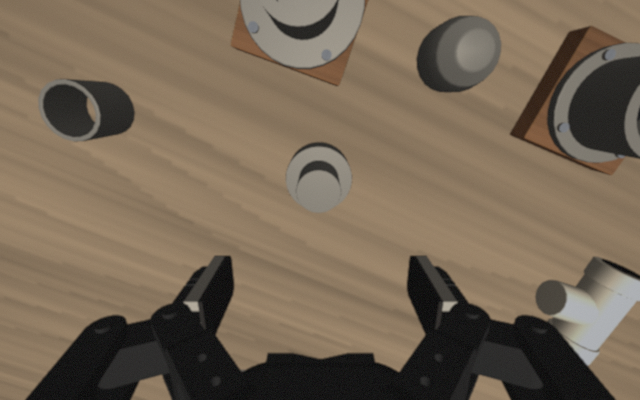

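The wrist view shows the plug top at (319,190), midway between the fingers. I go down and grip.

{"name": "apply_moves", "arguments": {"rows": [0,0,0.06,0,0,0,0,0,0.12,0,0,0,0,0,0.18,0,0,0,0,-0.001,0.22,0,0,0,0,-0.001,0.252,0,0,0,0,-0.001,0.252,0,0,0,0,-0.001,0.252,0,0,0]}}

```text
t: 2.65
tool_pos: [0.454, 0.0816, 0.1495]
tool_rot: [3.068, 0.678, 0.0]
contact_force: [0.7, 0.2, 0.4]
opening: 0.0857
grip_force: 0.0
```

{"name": "apply_moves", "arguments": {"rows": [0,0,0,0,0,0,0,0,0,0,0,0,0,0,0,0,0,0,0,0,0,0,0,0,0,0,0,0,0,0,0,0,0,0,0,0,0,0,0,0,0,0,0,0,0,0,0,0,0,0,0,0,0,0,0,0,0,0,0,0], "grip": 0.3, "grip_force": 40}}

```text
t: 3.65
tool_pos: [0.4547, 0.0823, 0.1504]
tool_rot: [3.067, 0.679, 0.003]
contact_force: [-1.1, 1.1, 6.5]
opening: 0.039
grip_force: 40.4
```

{"name": "apply_moves", "arguments": {"rows": [0,0,-0.05,0,0,0,0,0,-0.12,0,0,0,0,0,-0.19,0,0,0,0,0,-0.25,0,0,0,0,0,-0.29,0,0,0,0,0,-0.29,0,0,0,0,0,-0.29,0,0,0]}}

```text
t: 4.35
tool_pos: [0.4536, 0.0822, 0.3219]
tool_rot: [-3.067, -0.679, 0.002]
contact_force: [0.2, 0.1, -1.7]
opening: 0.0392
grip_force: 40.7
```

```bash
python3 -c "
from h import *
o=ctrl.get_obs();print(o['opening'],o['grip_force'])
to([.545,-.212,.32])"
```

```text
0.039176781056342716 40.72719633579254
pos [0.4536 0.0822 0.3219] F [ 0.22  0.07 -1.66] shift norm [-0.0689  0.5088  0.003 ] tilt norm [-0.0003  0.0007 -0.    ]
```

{"name": "apply_moves", "arguments": {"rows": [-0.005,0.04,0,0,0,0,-0.014,0.1,0,0,0,0,-0.023,0.17,0,0,0,0,-0.032,0.24,0,0,0,0,-0.042,0.31,0,0,0,0,-0.051,0.38,0,0,0,0,-0.06,0.44,0,0,0,0,-0.066,0.49,0,0,0,0,-0.069,0.509,0,0,0,0,-0.069,0.509,0,0,0,0,-0.069,0.509,0,0,0,0,-0.069,0.509,0,0,0,0]}}

```text
t: 5.55
tool_pos: [0.545, -0.2108, 0.3224]
tool_rot: [-3.066, -0.681, 0.001]
contact_force: [-0.5, -0.4, -1.4]
opening: 0.0389
grip_force: 40.9
```

```bash
python3 -c "
from h import *
P,W,m=wrist('w2'); w=topslab(P,(.646,-.1655),.06,.1,.112)
r=np.hypot(*(w[:,:2]-[.646,-.1655]).T); print(np.percentile(r,[0,5,50,95,100]))
print('circle fit outer',circ(w[r>.0435]))
# plug side extent under tool
o=ctrl.get_obs();t=o['tool_pos']
q=P[(np.hypot(P[:,0]-t[0],P[:,1]-t[1])<.045)]; print(len(q), [ (round(a,3),len(s:=q[(q[:,2]>a)&(q[:,2]<a+.01)])) for a in np.arange(.15,.3,.01)])
to([.646,-.1655,.32])"
```

```text
3767 z 0.1034 bbox c [ 0.6473 -0.1672] size [0.0913 0.0919]
[0.03384682 0.03562942 0.04110911 0.04636923 0.04817899]
circle fit outer (array([ 0.64658088, -0.16642872,  0.04467406]), np.float64(0.0008252873088352054))
39544 [(np.float64(0.15), 0), (np.float64(0.16), 0), (np.float64(0.17), 0), (np.float64(0.18), 2), (np.float64(0.19), 4), (np.float64(0.2), 16), (np.float64(0.21), 352), (np.float64(0.22), 424), (np.float64(0.23), 517), (np.float64(0.24), 3905), (np.float64(0.25), 824), (np.float64(0.26), 1353), (np.float64(0.27), 1656), (np.float64(0.28), 7400), (np.float64(0.29), 1582)]
pos [ 0.5451 -0.2108  0.3228] F [-0.19 -0.27 -1.07] shift norm [0.1844 0.0028 0.0047] tilt norm [-0.0004  0.0001 -0.    ]
```

View pics/w2.png

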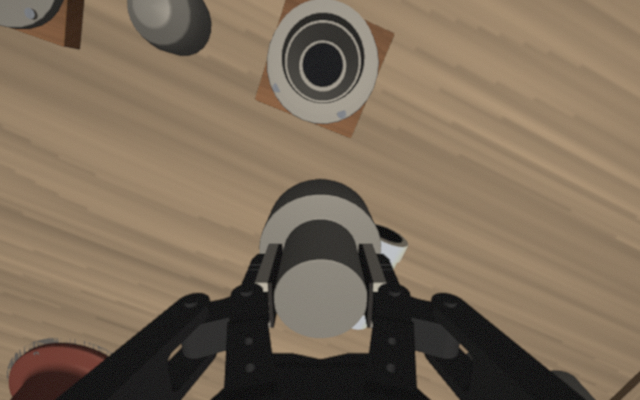

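The wrist view shows the plug upright in the grip and the wide stub mouth at (322,62), with the black seal disc visible inside. The disc's depth reading gives the seal height.

```bash
python3 -c "
from h import *
P,W,m=wrist('w3'); c=np.array([.6467,-.1665])
r=np.hypot(*(P[:,:2]-c).T)
for a,b in ((0,.01),(.01,.016),(.016,.02),(.02,.024),(.024,.03),(.03,.035),(.036,.046)):
  s=P[(r>=a)&(r<b)]; print(a,b,len(s),np.percentile(s[:,2],[5,25,50,75,95]).round(4))
to([*c,.262])"
```

```text
0 0.01 324 [0.0533 0.0541 0.0546 0.0552 0.056 ]
0.01 0.016 511 [0.0533 0.054  0.0545 0.0551 0.0558]
0.016 0.02 458 [0.0533 0.054  0.0546 0.0551 0.056 ]
0.02 0.024 424 [0.0393 0.0401 0.041  0.0537 0.0553]
0.024 0.03 1301 [0.0403 0.0443 0.0503 0.0553 0.061 ]
0.03 0.035 1556 [0.0596 0.0653 0.07   0.0743 0.0768]
0.036 0.046 4165 [0.0812 0.1025 0.1033 0.1038 0.1046]
pos [ 0.5452 -0.2109  0.3231] F [-0.59  0.3  -0.33] shift norm [0.1847 0.0046 0.1019] tilt norm [-0.0001 -0.0001  0.    ]
```

{"name": "apply_moves", "arguments": {"rows": [0.03,0.001,0,0,0,0,0.09,0.002,0,0,0,0,0.15,0.004,0,0,0,0,0.18,0.0046,0,0,0,0,0.1847,0.0046,0.02,0,0,0,0.1847,0.0046,0.06,0,0,0,0.1847,0.0046,0.09,0,0,0,0.1847,0.0046,0.102,0,0,0,0.1847,0.0046,0.102,0,0,0,0.1847,0.0046,0.102,0,0,0]}}

```text
t: 6.65
tool_pos: [0.6469, -0.1682, 0.2626]
tool_rot: [3.067, 0.678, 0.001]
contact_force: [0.9, 0.3, -1.1]
opening: 0.0391
grip_force: 41.0
```

```bash
python3 -c "
from h import *
to([.6467,-.1665,.222])
im,d=ctrl.get_image('side'); c=ctrl.camera_model('side')
cv2.imwrite('pics/s2.png',cv2.resize(im[180:320,320:460],None,fx=4,fy=4,interpolation=cv2.INTER_CUBIC))
P=cloud(d,c['mtx'],c['R'],c['t'])
w=topslab(P,(.6467,-.1665),.055,.1,.108)
q=P[(np.hypot(*(P[:,:2]-[.6467,-.1665]).T)<.05)&(P[:,2]>.152)&(P[:,2]<.178)]
f=lambda x:np.hypot(q[:,0]-x[0],q[:,1]-x[1])-.034
s=least_squares(f,[.6467,-.1665],loss='soft_l1',f_scale=.001);print('plug body axis (side)',s.x,len(q),np.abs(s.fun).mean())
im,d=ctrl.get_image('scene'); c=ctrl.camera_model('scene')
P=cloud(d,c['mtx'],c['R'],c['t'])
w=topslab(P,(.6467,-.1665),.055,.1,.108)
q=P[(np.hypot(*(P[:,:2]-[.6467,-.1665]).T)<.05)&(P[:,2]>.152)&(P[:,2]<.178)]
s=least_squares(f,[.6467,-.1665],loss='soft_l1',f_scale=.001);print('plug body axis (scene)',s.x,len(q),np.abs(s.fun).mean())
"
```

```text
pos [ 0.6469 -0.1682  0.2626] F [ 0.92  0.29 -1.12] shift norm [ 0.0009 -0.0027  0.0676] tilt norm [ 0.0004 -0.0004 -0.    ]
545 z 0.1046 bbox c [ 0.6474 -0.1702] size [0.0923 0.0841]
plug body axis (side) [ 0.64661775 -0.16842253] 332 0.0003502821345720855
401 z 0.1043 bbox c [ 0.645  -0.1656] size [0.0913 0.0918]
plug body axis (scene) [ 0.64400544 -0.16882093] 226 0.00047830662810489737
```

View pics/s2.png

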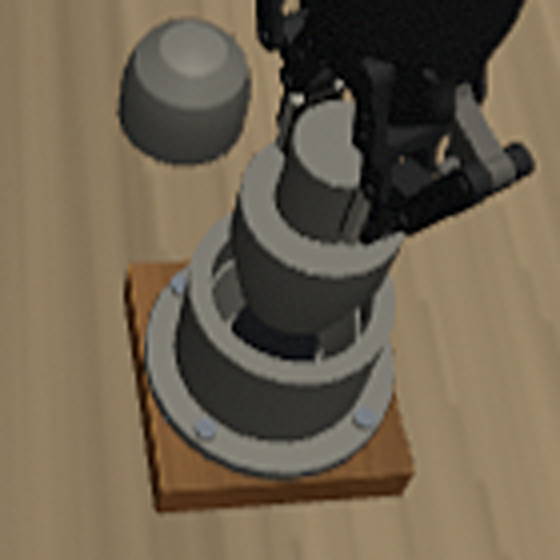

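The side crop shows the plug foot over the mouth, with the rim clear all round. Both fixed views put the plug about 2.2 mm too low in y, so I correct that and go down.

{"name": "apply_moves", "arguments": {"rows": [0.0028,-0.0028,0,0,0,0,0.0028,-0.0028,0.01,0,0,0,0.0028,-0.0028,0.02,0,0,0,0.0028,-0.0028,0.027,0,0,0,0.0028,-0.0028,0.034,0,0,0,0.0028,-0.0028,0.04,0,0,0,0.0028,-0.0028,0.045,0,0,0,0.0028,-0.0028,0.05,0,0,0,0.0028,-0.0028,0.055,0,0,0,0.0028,-0.0028,0.06,0,0,0,0.0028,-0.0028,0.06,0,0,0,0.0028,-0.0028,0.06,0,0,0]}}

```text
t: 7.95
tool_pos: [0.6477, -0.1657, 0.2259]
tool_rot: [-3.067, -0.679, 0.0]
contact_force: [0.4, -1.2, 0.1]
opening: 0.0389
grip_force: 41.0
```

{"name": "apply_moves", "arguments": {"rows": [0,0,0.004,0,0,0,0,0,0.008,0,0,0,0,0,0.012,0,0,0,0,0,0.016,0,0,0,0,0,0.02,0,0,0,0,0,0.02,0,0,0,0,0,0.02,0,0,0]}}

```text
t: 8.65
tool_pos: [0.6477, -0.1656, 0.2138]
tool_rot: [-3.067, -0.679, 0.0]
contact_force: [0.8, -0.3, -1.1]
opening: 0.0391
grip_force: 41.0
```

{"name": "apply_moves", "arguments": {"rows": [0,0,0.003,0,0,0,0,0,0.006,0,0,0,0,0,0.009,0,0,0,0,0,0.012,0,0,0,0,0,0.012,0,0,0,0,0,0.012,0,0,0]}}

```text
t: 9.25
tool_pos: [0.6477, -0.1657, 0.2066]
tool_rot: [-3.067, -0.679, 0.0]
contact_force: [-0.1, 0.0, -1.8]
opening: 0.0393
grip_force: 41.0
```

{"name": "apply_moves", "arguments": {"rows": [0,0,0.0015,0,0,0,0,0,0.003,0,0,0,0,0,0.003,0,0,0,0,0,0.003,0,0,0]}}

```text
t: 9.65
tool_pos: [0.648, -0.1658, 0.2056]
tool_rot: [3.067, 0.679, 0.001]
contact_force: [-0.9, -0.0, 0.8]
opening: 0.0389
grip_force: 41.3
```

{"name": "apply_moves", "arguments": {"rows": [0,0,0,0,0,0,0,0,0,0,0,0,0,0,0,0,0,0,0,0,0,0,0,0,0,0,0,0,0,0,0,0,0,0,0,0,0,0,0,0,0,0,0,0,0,0,0,0,0,0,0,0,0,0,0,0,0,0,0,0], "grip": 0.85}}

```text
t: 10.65
tool_pos: [0.6478, -0.1657, 0.2049]
tool_rot: [-3.067, -0.679, -0.0]
contact_force: [-0.3, 0.2, 0.1]
opening: 0.0728
grip_force: 0.0
```

{"name": "apply_moves", "arguments": {"rows": [0,0,-0.03,0,0,0,0,0,-0.08,0,0,0,0,0,-0.13,0,0,0,0,0,-0.15,0,0,0,0,0,-0.15,0,0,0,0,0,-0.15,0,0,0]}}

```text
t: 11.25
tool_pos: [0.6474, -0.1656, 0.2943]
tool_rot: [-3.067, -0.679, 0.001]
contact_force: [-0.3, 0.0, -0.8]
opening: 0.0724
grip_force: 0.0
```

```bash
python3 -c "
from h import *
P,W,m=wrist('w4'); w=topslab(P,(.6475,-.166),.03,.155,.19)
A=np.c_[w[:,:2]-w[:,:2].mean(0),np.ones(len(w))]; print('top plane',np.linalg.lstsq(A,w[:,2],rcond=None)[0])
w=topslab(P,(.6475,-.166),.06,.1,.108)
to([.6475,-.166,.25])"
```

```text
2559 z 0.1667 bbox c [ 0.6479 -0.1673] size [0.0398 0.0398]
top plane [-0.06700065 -0.03226101  0.16620786]
2384 z 0.1036 bbox c [ 0.6473 -0.1673] size [0.0918 0.0914]
pos [ 0.6471 -0.1654  0.293 ] F [ 0.64  0.13 -0.44] shift norm [0.0003 0.0013 0.0717] tilt norm [-0.0013  0.0012 -0.    ]
```

View pics/w4.png

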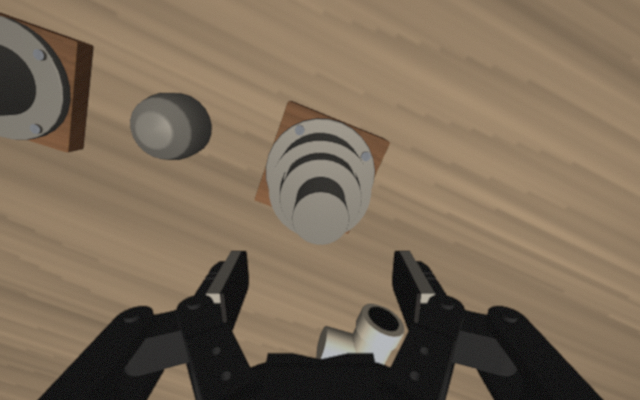

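The wrist view shows the plug standing in the wide stub with its top at (321,218), top z 0.167, on the seal. I close the fingers and approach.

{"name": "apply_moves", "arguments": {"rows": [0,0,0,0,0,0,0,0,0,0,0,0,0,0,0,0,0,0,0,0,0,0,0,0,0,0,0,0,0,0,0,0,0,0,0,0,0,0,0,0,0,0,0,0,0,0,0,0,0,0,0,0,0,0,0,0,0,0,0,0], "grip": 0}}

```text
t: 12.3
tool_pos: [0.6477, -0.1657, 0.2949]
tool_rot: [3.067, 0.679, -0.0]
contact_force: [0.2, 0.6, -0.3]
opening: 0.0003
grip_force: 0.0
```

```bash
python3 -c "
from h import *
print(ctrl.get_obs()['opening']);to([.6476,-.1664,.244])"
```

```text
0.00029232764155367
pos [ 0.6477 -0.1657  0.2949] F [ 0.21  0.62 -0.31] shift norm [-0.0007  0.001   0.0848] tilt norm [0. 0. 0.]
```

{"name": "apply_moves", "arguments": {"rows": [-0.0007,0.001,0.03,0,0,0,-0.0007,0.001,0.055,0,0,0,-0.0007,0.001,0.072,0,0,0,-0.0007,0.001,0.08,0,0,0,-0.0007,0.001,0.084,0,0,0,-0.0007,0.001,0.084,0,0,0]}}

```text
t: 12.9
tool_pos: [0.6476, -0.1664, 0.2441]
tool_rot: [-3.067, -0.679, 0.001]
contact_force: [-0.1, 0.7, 0.3]
opening: -0.0003
grip_force: 0.0
```

{"name": "apply_moves", "arguments": {"rows": [0,0,0.0015,0,0,0,0,0,0.003,0,0,0,0,0,0.0045,0,0,0,0,0,0.006,0,0,0,0,0,0.0075,0,0,0,0,0,0.009,0,0,0,0,0,0.0105,0,0,0,0,0,0.012,0,0,0,0,0,0.0135,0,0,0,0,0,0.015,0,0,0,0,0,0.015,0,0,0,0,0,0.015,0,0,0]}}

```text
t: 14.1
tool_pos: [0.6484, -0.1667, 0.2381]
tool_rot: [3.065, 0.679, 0.004]
contact_force: [-1.9, 0.4, 7.0]
opening: 0.0002
grip_force: 3.6
```

{"name": "apply_moves", "arguments": {"rows": [0,0,0.0015,0,0,0,0,0,0.003,0,0,0,0,0,0.0045,0,0,0,0,0,0.006,0,0,0,0,0,0.0075,0,0,0,0,0,0.009,0,0,0,0,0,0.01,0,0,0,0,0,0.01,0,0,0]}}

```text
t: 14.9
tool_pos: [0.6485, -0.1667, 0.2324]
tool_rot: [3.065, 0.679, 0.005]
contact_force: [-2.3, 0.2, 7.5]
opening: 0.0001
grip_force: 3.8
```

{"name": "apply_moves", "arguments": {"rows": [0,0,0.001,0,0,0,0,0,0.002,0,0,0,0,0,0.003,0,0,0,0,0,0.004,0,0,0,0,0,0.005,0,0,0,0,0,0.005,0,0,0,0,0,0.005,0,0,0]}}

```text
t: 15.6
tool_pos: [0.6485, -0.1667, 0.2291]
tool_rot: [3.065, 0.679, 0.004]
contact_force: [-0.9, 0.7, 7.4]
opening: 0.0005
grip_force: 3.7
```

{"name": "apply_moves", "arguments": {"rows": [0,0,0.001,0,0,0,0,0,0.002,0,0,0,0,0,0.003,0,0,0,0,0,0.004,0,0,0,0,0,0.005,0,0,0,0,0,0.005,0,0,0,0,0,0.005,0,0,0]}}

```text
t: 16.3
tool_pos: [0.6485, -0.1667, 0.2261]
tool_rot: [3.066, 0.679, 0.004]
contact_force: [-1.0, 0.3, 6.9]
opening: -0.0002
grip_force: 3.7
```

{"name": "apply_moves", "arguments": {"rows": [0,0,0.001,0,0,0,0,0,0.002,0,0,0,0,0,0.003,0,0,0,0,0,0.004,0,0,0,0,0,0.004,0,0,0,0,0,0.004,0,0,0]}}

```text
t: 16.9
tool_pos: [0.6484, -0.1666, 0.224]
tool_rot: [3.066, 0.679, 0.004]
contact_force: [-2.3, 1.4, 9.5]
opening: -0.0001
grip_force: 4.4
```

{"name": "apply_moves", "arguments": {"rows": [0,0,0.001,0,0,0,0,0,0.002,0,0,0,0,0,0.003,0,0,0,0,0,0.004,0,0,0,0,0,0.004,0,0,0,0,0,0.004,0,0,0]}}

```text
t: 17.5
tool_pos: [0.6489, -0.1667, 0.2238]
tool_rot: [3.065, 0.679, 0.006]
contact_force: [-4.6, 2.1, 15.7]
opening: -0.0002
grip_force: 7.6
```

Bottomed out. I lean in to about 22 N and hold.

{"name": "apply_moves", "arguments": {"rows": [-0.0005,0,0.001,0,0,0,-0.001,-0.0004,0.002,0,0,0,-0.001,-0.0004,0.003,0,0,0,-0.001,-0.0004,0.004,0,0,0,-0.001,-0.0004,0.0045,0,0,0,-0.001,-0.0004,0.0045,0,0,0,-0.001,-0.0004,0.0045,0,0,0,-0.001,-0.0004,0.0045,0,0,0,-0.001,-0.0004,0.0045,0,0,0,-0.001,-0.0004,0.0045,0,0,0,-0.001,-0.0004,0.0045,0,0,0,-0.001,-0.0004,0.0045,0,0,0]}}

```text
t: 18.7
tool_pos: [0.649, -0.1669, 0.2238]
tool_rot: [3.064, 0.679, 0.01]
contact_force: [-7.3, 4.0, 21.8]
opening: 0.0001
grip_force: 11.2
```

{"name": "apply_moves", "arguments": {"rows": [-0.001,0,0,0,0,0,-0.001,0,0,0,0,0,-0.001,0,0,0,0,0,-0.001,0,0,0,0,0,-0.001,0,0,0,0,0,-0.001,0,0,0,0,0,-0.001,0,0,0,0,0,-0.001,0,0,0,0,0]}}

```text
t: 19.5
tool_pos: [0.6486, -0.167, 0.2238]
tool_rot: [3.064, 0.679, 0.011]
contact_force: [-6.3, 3.0, 22.3]
opening: -0.0003
grip_force: 11.0
```

{"name": "apply_moves", "arguments": {"rows": [0,0,-0.006,0,0,0,0,0,-0.012,0,0,0,0,0,-0.02,0,0,0,0,0,-0.06,0,0,0,0,0,-0.1,0,0,0,0,0,-0.14,0,0,0,0,0,-0.14,0,0,0,0,0,-0.14,0,0,0,0,0,-0.14,0,0,0,0,0,-0.14,0,0,0]}}

```text
t: 20.5
tool_pos: [0.6457, -0.1665, 0.2975]
tool_rot: [-3.065, -0.679, 0.005]
contact_force: [0.5, 0.3, -0.2]
opening: 0.0001
grip_force: 0.0
```

```bash
python3 -c "
from h import *
P,W,m=wrist('w5'); w=topslab(P,(.6475,-.166),.03,.148,.156)
A=np.c_[w[:,:2]-w[:,:2].mean(0),np.ones(len(w))]; print('top plane',np.linalg.lstsq(A,w[:,2],rcond=None)[0])
w=topslab(P,(.6475,-.166),.06,.1,.107)
print(ctrl.get_obs()['tool_pos'],ctrl.get_obs()['contact_force'])"
```

```text
2048 z 0.1507 bbox c [ 0.6475 -0.1671] size [0.0399 0.0397]
top plane [-0.00210998 -0.00254268  0.1506421 ]
2983 z 0.1035 bbox c [ 0.6472 -0.1675] size [0.0919 0.0918]
[ 0.64584529 -0.16651006  0.29786995] [-0.21948144 -0.25091684 -0.45138735]
```

View pics/w5.png

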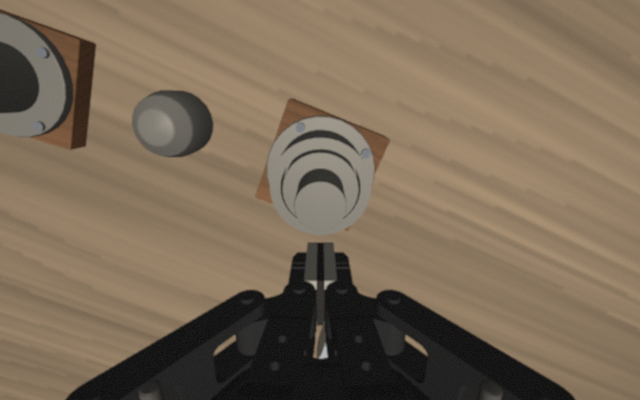

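The plug is home: top at z 0.151, tilt 0.003 rad and within 0.5 mm of the mouth's axis, and the fingers are clear of it. I hand in.

```bash
python3 -c "
from station import ctrl
print(ctrl.finish_job())"
```

```text
the job is handed in; nothing more can be done
None
```

The plug is seated in the wide stub, bottomed out, leaned on at about 22 N and released; I didn't touch the narrow stub or the other fittings, and the job is handed in (no verdict was returned).

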